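# Find the tight spot of a slide rail and re-set its stop

## Task

The slide rail under the shelf ledge has a tight spot somewhere to the left of its runner. Lift the yellow stop block out of the rail and set it aside, slide the runner to the left by its blue tab until you feel it go tight (do not force it), then back it off about 9 cm. Finally stand the stop block upright in the rail again, in the gap between the runner and the orange drag marker, let go, and leave the other things on the bench where they are.

Things in the scene. Friction and masses are not known exactly. Their poses are not given: they have to be found in the camera images.
- rack: Fixed grey shelf ledge over a steel slide rail. Origin on the bench under the rail's middle; x across the rail away from the robot, y along it (left seen from the robot), z up. Rail: channel 460 long (y -230 to 230), flat bed 10 above the bench, inner width 40, lips 6 wide rising to 18. Ledge posts at x 85 to 100, y +-290. Low cartons stand on the ledge.
- ledge_lip (a point): Lower edge of the ledge's front lip, above the rail: at rack x = -10, 161 above the bench. Lip and board fill x -10 to 100, y -300 to 300, up to 186. A tool pointing straight down on the rail would hit it: lean it about 40 degrees, fingers pointing down and away from the robot (towards rack +x).
- runner (a joint): How far the aluminium runner has slid, in m, growing to the left (rack +y): at 0 its middle is at rack y = -160 mm; end of travel 0.36. It slides with about 1.5 N drag and stays where it is left. In the tight spot its resistance rises by about 1 N per mm and pushes it back.
- runner_tab (a point): Grip point in the runner's upright blue tab, 55 above the bench. The tab is 10 thick along the rail (y), 30 across it (x) and reaches from 26 to 75 above the bench, on a runner 60 long, 36 wide, whose top is 26 above the bench. Pinch it along y. Axes as the rack's. Hold it loosely: a hard pinch off the rail's line adds side forces that feel like a tight spot.
- runner_edge (a point): Middle of the runner's left (+y) end face, at its top edge, 26 above the bench, 30 left of the tab's middle. Axes as the rack's.
- marker_edge (a point): Right-hand face of the orange drag marker, a clip 12 long on the rail's front lip (rack x about -30, top 30 above the bench); the point lies at mid-rail, 26 above the bench. The runner's left end pushes it left and leaves it behind, so it shows the farthest place that end reached. Axes as the rack's.
- pinch (a joint): How far the runner is pressed into the tight spot, in m: 0 while free, clearly felt from 0.003 (about 1 N per mm; stop at 4 to 8 mm, over 16 mm is forcing it). Its place is hidden: the runner meets it with its middle somewhere between rack y = 30 and 130 mm.
- stop_mid (a point): Centre of the yellow stop block, half-way up: 30 by 30 wide, 56 tall, 0.12 kg, yellow plastic with a black rubber foot, loose. At the start it stands upright on the rail's bed to the left of the runner, nearly square to the rail. z is its upright axis.
- carton: Bystander: small cardboard box 70 (x) by 85 (y), 30 high, loose on the bench before the rail. Origin under its centre.
- tin: Bystander: round tin with a red band, 64 across, 70 high, loose on the bench before the rail. Origin under its centre.
- bearing: Bystander: round steel wheel bearing 72 across, 30 high, loose on the bench before the rail. Origin under its centre.

How it is judged:
By the outcome, as a careful person would: the job done as asked, in the order asked, and still so for the second after the job is handed in, with the robot touching nothing.
It also fails if it takes over 67 s, if anything falls off the work surface, if the arm or the gripper's body presses on something with over 40 N, if the wrist force passes 120 N, or if a joint passes its speed limit or range.

## Robot

A 6-joint arm with a two-finger parallel gripper is mounted at the origin on the work surface. World frame = base frame: x ahead of the robot, y to its left, z up, the work surface at z = 0. Lengths are in mm, angles in rad, forces in N, time in s.
With the tool pointing down it reaches from about 275 to 850 mm from the base axis. Payload 19 kg.
Tool frame: the origin (TCP) lies between the finger pads; the fingertips stand 17 mm ahead of it and the grasp point (between the pads) lies 2 mm behind it; z points along the fingers, y is the line along which they close (so a half turn about z gives the same grasp; the last joint's range is limited). The gripper opens to 85 mm and grips with 20 to 120 N. Pads are 22 mm wide; open, the fingers measure 114 mm over their backs; the gripper's body (76 mm by 85 mm) begins 54 mm behind the grasp point. The pads swing forward as they close: fully open they stand 13 mm farther back than shut.
Start: joints at [0.982, 0.15, 1.437, -0, 1.554, -0.134], TCP at [252.587, 516.519, 248.267] pointing down, gripper open.
Joint ranges: [-2.8, 2.8], [-0.68, 2.1], [0.12, 2.68], [-1.39, 4.53], [0.16, 2.79], [-2.81, 2.81]. Speed limits (rad/s): [1.89, 1.89, 2.22, 3.01, 3.01, 3.01].

## Interface

Orientations are given as a unit quaternion [x, y, z, w].
In Python, from rig import sensors, get_image, workorder gives the robot as it stands. The module is installed in compiled form; this text tells all that it offers.
- The arm moves only by the tool carry_out, never from a script. Its argument "commands" is a list of rows, each an object with "travel": the shift along the tool's x, y, z normalised to -1 to 1, where 1 is 0.3 m, a list of three; "dr": the turn, a rotation vector about the tool's x, y, z normalised to -1 to 1, where 1 is 180 degrees, a list of three; "gripper": the opening, from -1 (shut) to 1 (fully open). A call has 1 to 5 rows; each row is the pose to reach, as a shift and turn from the pose commanded when the call began, along the tool's axes at that moment, turning the shorter way round; what a row does not reach only later rows make up. A row lasts 1/8 s, in which the tool goes at most 62.5 mm and 10.7 degrees, less where a joint would pass 70% of its speed; a pose out of reach is approached as far as the arm can. A call with a number of a shift or a turn outside -1 to 1 is refused whole. A call with a gripper value outside its range is refused whole. The fingers move at their own pace and stop on an object; "newtons" is the grip in N (left out, the last holds). Time passes only in rows, so rows that repeat a pose let the fingers close. It gives the time, the measured TCP pose, the force, the opening and the grip force at its end, in the units of the state.
- sensors.observe(): the state, without advancing time (a new reading comes with each control period).
- get_image(name): name is "side" or "top"; returns a dict with "pixels" (480x640x3 uint8, red, green, blue), "depth" (480x640 float32, mm along the optical axis (not along the pixel's ray), 0 where there is no reading), "fov_y" (degrees; the focal length in pixels is half the picture's height over the tangent of half this angle, whatever the lens; pixels are square), "cx", "cy" (the principal point, pixels), "extrinsics" (4x4, takes a point from world to camera coordinates). Camera axes: x right, y down, z forward; pixel columns grow to the right and rows downward; lengths in mm; the calibration is good to about 2 mm. A picture is of the moment at which its call begins.
- workorder.job_done(): hands the job in; it is judged then, once.
The state is a dict: "t": time; "joint_positions": joint angles; "joint_velocities": joint speeds; "joint_torque": joint torques, N m; "eef_pos": TCP position; "tcp_rot": TCP orientation; "contact_force": force on the tool from outside, world axes, zero at the start; "wrist_torque": the same for the moment, N m; "width": finger opening in mm; "gripper_force": force on a finger pad.
Only numpy, scipy, OpenCV 4.12 (cv2) and the standard library are available. Lean on these libraries where they do the work, as an engineer would, in place of code of your own. Each camera call takes 0.05 s, during which the arm holds its last target. There are 200 camera calls.

## Working session

There is one attempt and no reset: what is moved stays moved. The work goes in short steps, Python scripts to look and compute and a tool call to move; the robot and the scene stay as the last step left them, time stands still between calls to the robot, and variables do not carry over. Pictures are saved under pics/ and viewed, at most 10 in all, crops included, and the job is handed in when it is done.

Besides the shell and the picture viewer there is one more tool, called as name([rows], argument=value, ...), one row to a line, values as JSON. carry_out: Moves the arm, as the interface text tells. Scaled input: -1 to 1 covers 0.3 m each way for a shift and 180 degrees each way for a turn. Its arguments: {"type":"object","properties":{"commands":{"type":"array","items":{"type":"object","properties":{"travel":{"type":"array","items":{"type":"number","minimum":-1,"maximum":1}},"dr":{"type":"array","items":{"type":"number","minimum":-1,"maximum":1}},"gripper":{"type":"number"}}}},"newtons":{"type":"number"}},"required":["commands"]}

```bash
mkdir -p pics; cat > h.py <<'E'
import numpy as np, cv2
from rig import sensors, get_image
def cam(n):
    d=get_image(n); d['f']=d['pixels'].shape[0]/2/np.tan(np.radians(d['fov_y'])/2); return d
def pts(d,u,v):
    u=np.asarray(u,float);v=np.asarray(v,float)
    z=d['depth'][v.astype(int),u.astype(int)]
    c=np.stack([(u-d['cx'])/d['f']*z,(v-d['cy'])/d['f']*z,z,np.ones_like(z)],-1)
    return (c@np.linalg.inv(d['extrinsics']).T)[...,:3]
def ray(d,u,v,h):
    E=np.linalg.inv(d['extrinsics']); r=E[:3,:3]@np.array([(u-d['cx'])/d['f'],(v-d['cy'])/d['f'],1]); o=E[:3,3]
    return o+r*(h-o[2])/r[2]
def save(d,n): cv2.imwrite('pics/'+n,d['pixels'][:,:,::-1])
E
python3 - <<'E'
from h import *
np.set_printoptions(suppress=True,precision=3)
print(sensors.observe())
for n in('side','top'):
    d=cam(n); save(d,n+'0.png'); print(n,d['f'],d['cx'],d['cy'],d['extrinsics'])
E
```

```text
{'t': 0.0, 'joint_positions': array([ 0.982,  0.151,  1.438,  0.   ,  1.554, -0.134]), 'joint_velocities': array([-0.001, -0.   , -0.   , -0.   , -0.   ,  0.   ]), 'joint_torque': array([  0.005, -71.305, -57.088,   0.001,   0.009,  -0.   ]), 'eef_pos': array([252.466, 516.367, 247.692]), 'tcp_rot': array([ 0.225,  0.974, -0.001, -0.   ]), 'contact_force': array([ 0.363, -0.326,  0.309]), 'wrist_torque': array([-0.035, -0.018,  0.009]), 'gripper_force': 0.0, 'width': 85.71744397047745}
side 470.611992964795 321.49945688292127 239.3032527998118 [[   0.92    -0.391   -0.004 -512.157]
 [  -0.232   -0.536   -0.812  230.933]
 [   0.315    0.748   -0.584  753.89 ]
 [   0.       0.       0.       1.   ]]
top 451.79396144481285 320.8287537555968 243.66238343919045 [[  0.029  -0.999   0.014 -18.056]
 [ -0.998  -0.03   -0.049 546.214]
 [  0.05   -0.013  -0.999 757.64 ]
 [  0.      0.      0.      1.   ]]
```

View pics/side0.png

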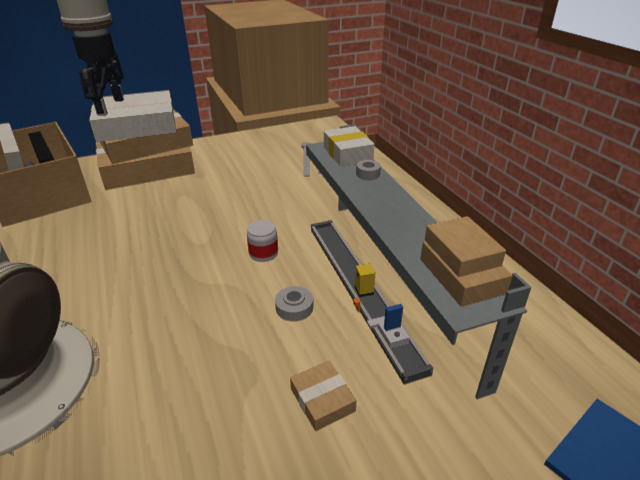

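View pics/top0.png

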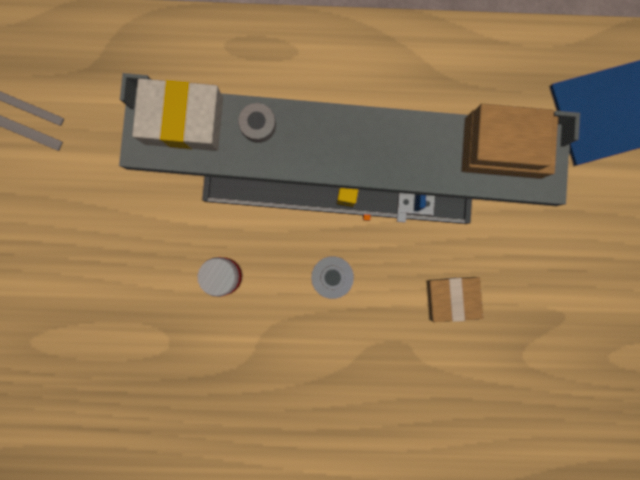

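The side view shows the yellow block at about (365,279), the orange marker at (357,304), the blue tab at (393,317), and the rail running from (320,225) to (417,372). In the top view the front rail edge runs from (204,201) to (470,222), the block is at (348,195) and the marker at (366,217).

```bash
cat >> h.py <<'E'
def mask(d,c):
    h=cv2.cvtColor(d['pixels'],cv2.COLOR_RGB2HSV); H,S,V=[h[...,i].astype(int) for i in range(3)]
    m={'y':(H>20)&(H<32)&(S>190)&(V>70),'b':(H>100)&(H<120)&(S>150)&(V>50),'o':(H>4)&(H<16)&(S>190)&(V>120)}[c].astype(np.uint8)
    roi=np.zeros_like(m)
    if d.get('n')=='top': roi[165:235,195:480]=1
    else: roi[200:390,290:440]=1
    m*=roi; n,l,s,_=cv2.connectedComponentsWithStats(m)
    return np.nonzero(l==1+np.argmax(s[1:,4])) if n>1 else None
def cam(n,_c=cam):
    d=_c(n); d['n']=n; return d
E
python3 - <<'E'
from h import *
np.set_printoptions(suppress=True,precision=1)
for n in('side','top'):
    d=cam(n)
    for c in 'ybo':
        m=mask(d,c)
        if m is None: print(n,c,None); continue
        v,u=m; p=pts(d,u,v)
        print(n,c,len(u),u.min(),u.max(),v.min(),v.max(),'pct',np.percentile(p,[3,50,97],axis=0).ravel())
        if c in 'yb':
            zt={'y':66,'b':75}[c]; t=p[abs(p[:,2]-zt)<3.5]; print('  top',len(t),t.mean(0) if len(t) else '', cv2.minAreaRect(t[:,:2].astype(np.float32)) if len(t)>4 else '')
    # rail: points by depth height 14..22
    vv,uu=np.mgrid[165:240,195:480] if n=='top' else np.mgrid[200:390,290:440]
    p=pts(d,uu.ravel(),vv.ravel()); s=p[(p[:,2]>15)&(p[:,2]<21)]
    print(n,'rail lips',len(s)); 
    if n=='top':
        r=cv2.minAreaRect(s[:,:2].astype(np.float32)); print(r); print(cv2.boxPoints(r))
    s=s[:,:2]; k=s.mean(0); w=np.linalg.svd(s-k)[2] if len(s)<6000 else None; print(k,w)
    g=p[(p[:,2]>183)&(p[:,2]<190)]; print('ledge',len(g))
    for a,b in ((204,201),(470,222)) if n=='top' else ((320,225),(404,377)): print(ray(d,a,b,18))
E
```

```text
side y 460 356 374 264 293 pct [611.4 -58.9  20.1 622.8 -54.6  51.  638.1 -31.6  66.2]
  top 154 [626.2 -44.5  64.9] ((626.2793579101562, -43.7215461730957), (29.519594192504883, 29.08932876586914), 82.56446075439453)
side b 320 385 401 305 329 pct [ 605.9 -166.4   31.9  617.9 -164.7   56.6  631.4 -159.3   75.3]
  top 70 [ 618.1 -162.5   74.1] ((619.044189453125, -161.6951446533203), (8.824777603149414, 27.008100509643555), 86.00518035888672)
side o 20 354 359 299 302 pct [589.5 -83.8  26.5 592.4 -79.4  28.8 597.8 -74.3  31.7]
side rail lips 1326
[615.  -81.1] [[-0.1 -1. ]
 [ 1.  -0.1]]
ledge 4067
[634.1 191.1  18. ]
[ 589.2 -254.4   18. ]
top y 272 338 357 188 204 pct [612.  -55.1  54.2 622.5 -40.9  65.  633.4 -27.3  67.7]
  top 243 [623.4 -41.3  65.2] ((623.3353271484375, -41.37208557128906), (30.172292709350586, 21.765377044677734), 87.3854751586914)
top b 63 419 424 196 207 pct [ 606.4 -162.4   72.1  615.4 -158.7   75.1  623.9 -154.7   77.7]
  top 63 [ 615.2 -158.6   74.9] ((615.2183227539062, -158.55648803710938), (17.919782638549805, 8.40018367767334), 3.343172073364258)
top o 29 364 369 215 219 pct [576.3 -81.3  26.4 592.8 -76.1  29.5 596.3 -59.7 152.4]
top rail lips 1159
((617.2348022460938, -26.218231201171875), (460.6329040527344, 51.701019287109375), 86.86082458496094)
[[ 578.8 -254.8]
 [ 630.4 -257.6]
 [ 655.7  202.3]
 [ 604.   205.2]]
[609.4 -27.2] [[ 0.1  1. ]
 [ 1.  -0.1]]
ledge 5452
[612.8 198.8  18. ]
[ 591.  -255.5   18. ]
```

```bash
python3 - <<'E'
from h import *
np.set_printoptions(suppress=True,precision=1,linewidth=150)
for n in('side','top'):
    d=cam(n)
    vv,uu=np.mgrid[165:240,195:480] if n=='top' else np.mgrid[200:390,290:440]
    p=pts(d,uu.ravel(),vv.ravel()); 
    for lo,hi in((15,21),(7,13)):
        s=p[(p[:,2]>lo)&(p[:,2]<hi)]; s=s[(s[:,1]<200)&(s[:,1]>-250)]
        for y0,y1 in((-240,-100),(-60,60),(60,190)):
            q=s[(s[:,1]>y0)&(s[:,1]<y1)]; xx=q[:,0]-.0548*(q[:,1]+26); h,e=np.histogram(xx,np.arange(585,665,4)); print(n,lo,y0,h)
    s=p[(p[:,2]>7)&(p[:,2]<40)]; print('ends',np.percentile(s[:,1],[0,.5,1,99,99.5,100]))
    # ledge front edge, z 180-190
    vv,uu=np.mgrid[60:220,120:580] if n=='top' else np.mgrid[130:370,290:540]
    p=pts(d,uu.ravel(),vv.ravel()); s=p[(p[:,2]>180)&(p[:,2]<190)&(p[:,1]<300)&(p[:,1]>-350)]
    ys=np.arange(-300,250,20); e=np.array([[y,np.percentile(s[abs(s[:,1]-y)<10][:,0],1)] for y in ys if (abs(s[:,1]-y)<10).sum()>20])
    print('ledge front',np.polyfit(e[:,0]+26,e[:,1],1), e[::6].ravel(), 'yrange',np.percentile(s[:,1],[.2,99.8]))
E
```

```text
side 15 -240 [  0   0   4   4 123  74  35   6   4   5   6   6   5   8   4  36  84  14   0]
side 15 -60 [ 0  0  0  0 71 49  7 11  5  5  3  5  3  6  0 15 30  7  0]
side 15 60 [ 0  0  0  1 54 44  0  0  0  0  0  0  0  0  0 24 61 10  0]
side 7 -240 [ 0  0  0  0 77  0 37 72 77 68 71 71 70 65 64 65  2  0  0]
side 7 -60 [ 0  0  0  1 47  0 32 73 54 49 40 31 34 30 17 29  1  0  0]
side 7 60 [ 0  0  0  0 47  0 25 61 65 60 63 56 66 62 54 72 11  0  0]
ends [-259.5 -257.5 -256.8  199.5  255.   261.8]
ledge front [  0.1 617.4] [-300.   602.4 -180.   608.3  -60.   615.9   60.   622.2  180.   628.8] yrange [-331.4  268.1]
top 15 -240 [  0   0   1   0 134 116  13   1   1   2   1   2   1   2   2   0   0   0   0]
top 15 -60 [  0   0   0   0 132 110   0   7   0   0   0   0   0   0   0   0   0   0   0]
top 15 60 [  0   0   0   0 152 110   0   0   0   0   0   0   0   0   0   0   0   0   0]
top 7 -240 [  0   0   0   0  31   5 125 101 101  95  94 101  94 100  98   2   0   0   0]
top 7 -60 [  0   0   0   0  27   4 154 128 115 107 106 114 109 110 110   0   0   0   0]
top 7 60 [  0   0   0   0  26  11 166 170 168 157 165 167 160 163 160   1   0   0   0]
ends [-256.9 -254.2 -251.7  198.4  200.5  203.1]
ledge front [  0.1 618. ] [-300.   602.8 -180.   609.9  -60.   616.8   60.   622.9  180.   628.9] yrange [-327.3  269.8]
```

```bash
cat >> h.py <<'E'
from scipy.spatial.transform import Rotation as R
YR=np.array([.0548,.9985,0]); XR=np.array([.9985,-.0548,0]); O=np.array([627.,-28,0])
def w(xr,yr,z): return O+xr*XR+yr*YR+[0,0,z]
def rk(p): q=np.asarray(p)-O; return np.array([q@XR,q@YR,q[2]])
def tool(lean,yaw=0):
    a=np.radians(lean); z=np.sin(a)*XR-np.cos(a)*np.array([0,0,1]); M=np.stack([np.cross(YR,z),YR,z],1)
    return R.from_euler('z',yaw,degrees=True)*R.from_matrix(M)
def go(*wps,yaw=0,lean=40):
    s=sensors.observe(); T=R.from_quat(s['tcp_rot']); p0=last=s['eef_pos']
    np.set_printoptions(suppress=True,precision=4,linewidth=150)
    print('t',s['t'],'rack',rk(p0).round(1),'F',s['contact_force'].round(2),'w',round(s['width'],1),'q',s['joint_positions'].round(2))
    r=(T.inv()*tool(lean,yaw)).as_rotvec()/np.pi
    for p in wps:
        print('travel',(T.inv().apply(p-p0)/300).round(4).tolist(),'dr',r.round(4).tolist(),'d',np.linalg.norm(p-last).round(1)); last=p
E
python3 - <<'E'
from h import *
print(rk([626.2,-43,0]),rk([619,-160.5,0]),rk([592,-77,0]))
go(np.array([400,240,235.]),np.array([530,-38,165.]))
E
```

```text
[  0.0232  -15.02134   0.     ] [  -0.727   -132.73965    0.     ] [-32.2623 -50.8445   0.    ]
t 0.3 rack [-403.7  523.1  248.1] F [-0.1   0.34  0.55] w 85.3 q [ 0.98  0.15  1.44 -0.    1.55 -0.13]
travel [-0.8463, -0.612, 0.0439] dr [-0.0446, -0.2192, -0.122] d 313.6
travel [-1.6427, -1.254, 0.2774] dr [-0.0446, -0.2192, -0.122] d 314.8
```

carry_out([
  {"travel": [-0.17, -0.12, 0.01], "dr": [-0.009, -0.044, -0.024], "gripper": 0.5},
  {"travel": [-0.34, -0.245, 0.02], "dr": [-0.018, -0.088, -0.049], "gripper": 0.5},
  {"travel": [-0.51, -0.367, 0.03], "dr": [-0.027, -0.132, -0.073], "gripper": 0.5},
  {"travel": [-0.68, -0.49, 0.035], "dr": [-0.036, -0.175, -0.098], "gripper": 0.5},
  {"travel": [-0.846, -0.612, 0.044], "dr": [-0.0446, -0.2192, -0.122], "gripper": 0.5},
], newtons=30)

```text
t: 0.92
eef_pos: [399.8, 239.9, 235.5]
tcp_rot: [0.024, 0.938, -0.009, 0.344]
contact_force: [1.9, -0.3, 0.6]
width: 63.8
gripper_force: 0.0
```

```bash
python3 - <<'E'
from h import *
go(w(-100,-15,170))
E
```

```text
t 0.925 rack [-241.5  255.   235.5] F [ 1.92 -0.28  0.63] w 63.8 q [ 0.65 -0.37  2.08 -0.54  0.94 -0.66]
travel [-0.2151, -0.9017, 0.4702] dr [0.0005, 0.0017, 0.0012] d 311.8
```

carry_out([
  {"travel": [-0.043, -0.18, 0.094]},
  {"travel": [-0.086, -0.36, 0.188]},
  {"travel": [-0.129, -0.54, 0.282]},
  {"travel": [-0.172, -0.72, 0.376]},
  {"travel": [-0.215, -0.902, 0.47], "dr": [0, 0.0017, 0]},
])

```text
invalid input at $.commands[0]: expected keys travel, dr, gripper
```

```bash
python3 - <<'E'
from h import *
go(w(-100,-15,167),w(-40,-15,95),w(0,-15,48),w(0,-15,47))
d=cam('side'); save(d,'s1.png')
E
```

```text
t 0.925 rack [-241.5  255.   235.5] F [ 1.92 -0.28  0.63] w 63.8 q [ 0.65 -0.37  2.08 -0.54  0.94 -0.66]
travel [-0.2087, -0.9017, 0.4778] dr [0.0005, 0.0017, 0.0012] d 312.5
travel [-0.206, -0.9022, 0.7902] dr [0.0005, 0.0017, 0.0012] d 93.7
travel [-0.2063, -0.9026, 0.9959] dr [0.0005, 0.0017, 0.0012] d 61.7
travel [-0.2042, -0.9026, 0.9985] dr [0.0005, 0.0017, 0.0012] d 1.0
```

View pics/s1.png

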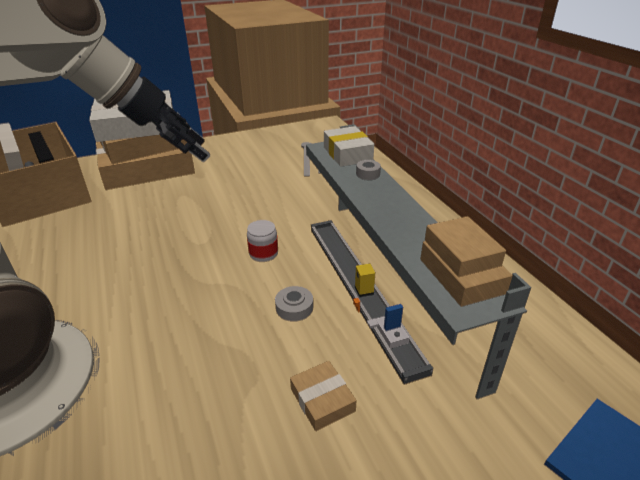

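The move was refused because each row needs all three keys. The picture shows the gripper, already leaned, at about (190,145), with the block still at (365,279).

carry_out([
  {"travel": [-0.043, -0.18, 0.094], "dr": [0, 0.0017, 0.001], "gripper": 0.5},
  {"travel": [-0.086, -0.36, 0.188], "dr": [0, 0.0017, 0.001], "gripper": 0.5},
  {"travel": [-0.129, -0.54, 0.282], "dr": [0, 0.0017, 0.001], "gripper": 0.5},
  {"travel": [-0.172, -0.72, 0.376], "dr": [0, 0.0017, 0.001], "gripper": 0.5},
  {"travel": [-0.2087, -0.902, 0.478], "dr": [0, 0.0017, 0.001], "gripper": 0.5},
])

```text
t: 1.6
eef_pos: [503.2, 12.2, 178.5]
tcp_rot: [0.027, 0.94, -0.008, 0.34]
contact_force: [2.1, 1.8, 0.2]
width: 63.9
gripper_force: 0.0
```

```bash
python3 - <<'E'
from h import *
go(w(-100,-15,167),w(-40,-15,95),w(0,-15,48),w(0,-15,47))
E
```

```text
t 1.6 rack [-125.8   33.4  178.5] F [2.07 1.83 0.18] w 63.9 q [-0.18 -0.35  2.18  0.14  0.63 -1.77]
travel [-0.0422, -0.1612, 0.0844] dr [0.0003, -0.0015, -0.001] d 56.0
travel [-0.0426, -0.1615, 0.3968] dr [0.0003, -0.0015, -0.001] d 93.7
travel [-0.045, -0.1617, 0.6025] dr [0.0003, -0.0015, -0.001] d 61.7
travel [-0.0429, -0.1617, 0.605] dr [0.0003, -0.0015, -0.001] d 1.0
```

carry_out([
  {"travel": [-0.021, -0.08, 0.042], "dr": [0, 0, 0], "gripper": 0.5},
  {"travel": [-0.042, -0.161, 0.084], "dr": [0, -0.0015, -0.001], "gripper": 0.5},
  {"travel": [-0.042, -0.161, 0.084], "dr": [0, -0.0015, -0.001], "gripper": 0.5},
])

```text
t: 1.98
eef_pos: [525.9, -37.2, 165.9]
tcp_rot: [0.027, 0.94, -0.009, 0.34]
contact_force: [-0.1, 0.3, -0.4]
width: 63.9
gripper_force: 0.0
```

```bash
python3 - <<'E'
from h import *
go(w(-100,-15,167),w(-40,-15,95),w(0,-15,48),w(0,-15,47))
E
```

```text
t 1.975 rack [-100.5  -14.8  165.9] F [-0.09  0.26 -0.43] w 63.9 q [-0.31 -0.28  2.16  0.29  0.6  -2.01]
travel [-0.0036, -0.0008, -0.0018] dr [0.0, -0.0011, -0.0007] d 1.2
travel [-0.0036, -0.0008, 0.3106] dr [0.0, -0.0011, -0.0007] d 93.7
travel [-0.0058, -0.0008, 0.5163] dr [0.0, -0.0011, -0.0007] d 61.7
travel [-0.0036, -0.0008, 0.5189] dr [0.0, -0.0011, -0.0007] d 1.0
```

carry_out([
  {"travel": [-0.003, -0.001, 0.13], "dr": [0, -0.001, -0.0007], "gripper": 0.5},
  {"travel": [-0.004, -0.001, 0.26], "dr": [0, -0.001, -0.0007], "gripper": 0.5},
  {"travel": [-0.005, -0.001, 0.36], "dr": [0, -0.001, -0.0007], "gripper": 0.5},
  {"travel": [-0.005, -0.001, 0.44], "dr": [0, -0.001, -0.0007], "gripper": 0.5},
  {"travel": [-0.005, -0.001, 0.515], "dr": [0, -0.001, -0.0007], "gripper": 0.5},
])

```text
t: 2.6
eef_pos: [626.1, -40.2, 48.3]
tcp_rot: [0.024, 0.939, -0.009, 0.342]
contact_force: [0.9, -0.1, 0.1]
width: 64.4
gripper_force: 0.0
```

```bash
python3 - <<'E'
from h import *
go(w(0,-15,47),w(0,-15,75))
d=cam('side'); save({'pixels':cv2.resize(d['pixels'][200:380,280:460],(720,720))[:600]},'s2.png')
E
```

```text
t 2.6 rack [ -0.2 -12.2  48.3] F [ 0.93 -0.14  0.11] w 64.4 q [-0.25  0.13  2.07  0.48  0.28 -2.18]
travel [0.0024, -0.0093, 0.0038] dr [0.0007, 0.0002, 0.0009] d 3.1
travel [-0.0576, -0.0093, -0.0677] dr [0.0007, 0.0002, 0.0009] d 28.0
```

View pics/s2.png

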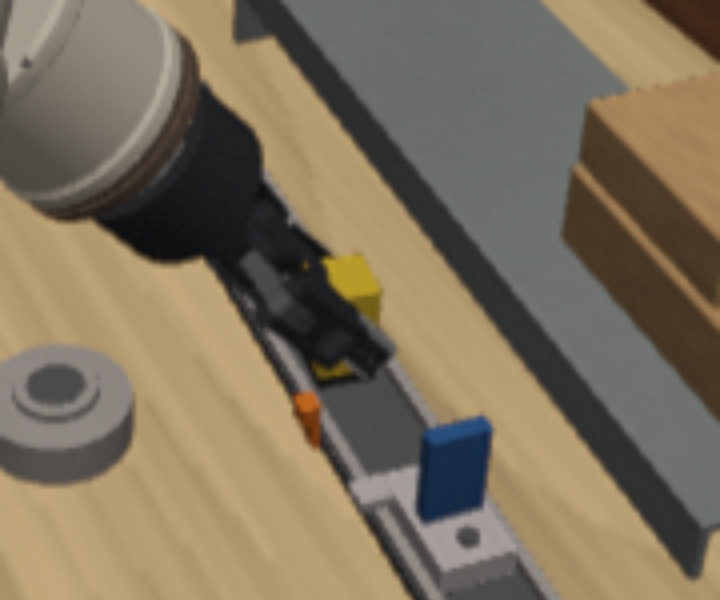

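The crop shows the fingers straddling the block at about (345,290), with the marker at (308,415) and the tab at (455,470) clear.

carry_out([
  {"travel": [0.002, -0.009, 0.003], "dr": [0, 0, 0], "gripper": 0.5},
  {"travel": [0.002, -0.009, 0.003], "dr": [0, 0, 0], "gripper": -0.6},
  {"travel": [0.002, -0.009, 0.003], "dr": [0, 0, 0], "gripper": -0.6},
  {"travel": [0.002, -0.009, 0.003], "dr": [0, 0, 0], "gripper": -0.6},
  {"travel": [0.002, -0.009, 0.003], "dr": [0, 0, 0], "gripper": -0.6},
], newtons=30)

```text
t: 3.28
eef_pos: [626.0, -44.0, 48.9]
tcp_rot: [0.024, 0.939, -0.009, 0.343]
contact_force: [-4.9, 0.6, 7.0]
width: 29.6
gripper_force: 30.2
```

```bash
python3 - <<'E'
from h import *
print(sensors.observe()['gripper_force'])
go(w(-2,-15,77),w(-60,-13,115),w(-110,-10,150))
E
```

```text
30.24789869785309
t 3.275 rack [ -0.1 -16.1  48.9] F [-4.89  0.63  7.02] w 29.6 q [-0.26  0.13  2.07  0.49  0.28 -2.2 ]
travel [-0.0556, 0.0035, -0.0757] dr [0.0003, 0.0008, 0.0008] d 28.2
travel [0.0105, 0.0106, -0.2971] dr [0.0003, 0.0008, 0.0008] d 69.4
travel [0.0626, 0.0209, -0.4938] dr [0.0003, 0.0008, 0.0008] d 61.1
```

carry_out([
  {"travel": [-0.028, 0.002, -0.038], "dr": [0, 0, 0], "gripper": -0.6},
  {"travel": [-0.055, 0.003, -0.075], "dr": [0, 0, 0], "gripper": -0.6},
  {"travel": [-0.025, 0.006, -0.18], "dr": [0, 0, 0], "gripper": -0.6},
  {"travel": [0.01, 0.01, -0.297], "dr": [0, 0, 0], "gripper": -0.6},
  {"travel": [0.0626, 0.02, -0.494], "dr": [0, 0, 0], "gripper": -0.6},
])

```text
t: 3.9
eef_pos: [518.6, -32.4, 147.1]
tcp_rot: [0.024, 0.94, -0.009, 0.342]
contact_force: [0.9, -0.1, 1.5]
width: 29.6
gripper_force: 30.0
```

```bash
python3 - <<'E'
from h import *
go(w(-110,-10,150),np.array([410,50,140.]),np.array([400,50,70.]),np.array([400,50,39.5]))
E
```

```text
t 3.9 rack [-108.   -10.4  147.1] F [ 0.85 -0.09  1.52] w 29.6 q [-0.31 -0.28  2.2   0.31  0.56 -2.04]
travel [-0.0013, 0.0013, -0.0117] dr [0.0005, -0.0002, 0.0007] d 3.6
travel [0.303, 0.2556, -0.2232] dr [0.0005, -0.0002, 0.0007] d 134.8
travel [0.4784, 0.2539, -0.0658] dr [0.0005, -0.0002, 0.0007] d 70.7
travel [0.5437, 0.2539, 0.0122] dr [0.0005, -0.0002, 0.0007] d 30.5
```

```bash
python3 - <<'E'
from h import *
d=cam('top'); print('tin',ray(d,218,277,70),'bearing',ray(d,333,278,30),'carton',ray(d,455,300,30))
t=np.array([465,75,0.])
go(t+[5,-20,145],t+[0,0,75],t+[0,0,42],t+[0,0,40])
E
```

```text
tin [486.43220064 158.86440525  70.        ] bearing [489.09010746 -23.53519394  30.        ] carton [ 458.42267929 -227.97750499   30.        ]
t 3.95 rack [-111.    -9.7  153.1] F [1.62 0.55 3.14] w 29.5 q [-0.31 -0.29  2.2   0.31  0.57 -2.03]
travel [0.1439, 0.2806, -0.088] dr [0.0002, 0.0022, 0.0014] d 98.2
travel [0.3103, 0.3469, 0.0766] dr [0.0002, 0.0022, 0.0014] d 73.0
travel [0.3816, 0.3471, 0.1604] dr [0.0002, 0.0022, 0.0014] d 33.0
travel [0.3859, 0.3471, 0.1654] dr [0.0002, 0.0022, 0.0014] d 2.0
```

carry_out([
  {"travel": [0.06, 0.14, -0.05], "dr": [0, 0.001, 0.001], "gripper": -0.6},
  {"travel": [0.14, 0.26, -0.085], "dr": [0, 0.002, 0.001], "gripper": -0.6},
  {"travel": [0.22, 0.33, 0.0], "dr": [0, 0.002, 0.001], "gripper": -0.6},
  {"travel": [0.31, 0.33, 0.076], "dr": [0, 0.002, 0.001], "gripper": -0.6},
  {"travel": [0.35, 0.33, 0.123], "dr": [0, 0.002, 0.001], "gripper": -0.6},
])

```text
t: 4.58
eef_pos: [467.2, 69.7, 49.8]
tcp_rot: [0.025, 0.941, -0.008, 0.339]
contact_force: [0.0, -0.7, -0.6]
width: 29.4
gripper_force: 30.5
```

```bash
python3 - <<'E'
from h import *
t=np.array([465,70,0.])
go(t+[0,0,50],t+[0,0,43],t+[0,0,39])
E
```

```text
t 4.575 rack [-165.    88.8   49.8] F [ 0.02 -0.66 -0.64] w 29.4 q [ 0.01 -0.2   2.38 -0.15  0.27 -1.38]
travel [0.005, 0.0007, -0.0052] dr [0.0007, -0.0022, 0.0] d 2.2
travel [0.0199, 0.0007, 0.0127] dr [0.0007, -0.0022, 0.0] d 7.0
travel [0.0284, 0.0006, 0.023] dr [0.0007, -0.0022, 0.0] d 4.0
```

carry_out([
  {"travel": [0.015, 0, 0.008], "dr": [0, -0.002, 0], "gripper": -0.6},
  {"travel": [0.029, 0, 0.024], "dr": [0, -0.002, 0], "gripper": -0.6},
  {"travel": [0.029, 0, 0.024], "dr": [0, -0.002, 0], "gripper": -0.6},
])

```text
t: 4.95
eef_pos: [466.5, 69.2, 40.6]
tcp_rot: [0.026, 0.939, -0.009, 0.343]
contact_force: [-0.0, -0.6, -2.1]
width: 29.7
gripper_force: 30.5
```

```bash
python3 - <<'E'
from h import *
go()
E
```

```text
t 4.95 rack [-165.6   88.2   40.6] F [-0.01 -0.59 -2.1 ] w 29.7 q [ 0.01 -0.18  2.4  -0.18  0.23 -1.35]
```

carry_out([
  {"travel": [0.004, 0, 0.005], "dr": [0, 0, 0], "gripper": -0.6},
  {"travel": [0.004, 0, 0.005], "dr": [0, 0, 0], "gripper": -0.6},
])

```text
t: 5.2
eef_pos: [466.8, 69.2, 38.9]
tcp_rot: [0.026, 0.939, -0.009, 0.343]
contact_force: [0.5, -0.3, 0.6]
width: 29.3
gripper_force: 30.6
```

```bash
python3 - <<'E'
from h import *
go()
E
```

```text
t 5.2 rack [-165.3   88.3   38.9] F [ 0.52 -0.29  0.57] w 29.3 q [ 0.01 -0.18  2.4  -0.18  0.23 -1.34]
```

carry_out([
  {"travel": [0.004, 0, 0.006], "dr": [0, 0, 0], "gripper": 0.15},
  {"travel": [0.004, 0, 0.006], "dr": [0, 0, 0], "gripper": 0.15},
  {"travel": [0.004, 0, 0.006], "dr": [0, 0, 0], "gripper": 0.15},
  {"travel": [0, 0, -0.12], "dr": [0, 0, 0], "gripper": 0.15},
  {"travel": [0, 0, -0.28], "dr": [0, 0, 0], "gripper": 0.15},
])

```text
t: 5.82
eef_pos: [413.1, 72.0, 100.8]
tcp_rot: [0.026, 0.94, -0.009, 0.341]
contact_force: [-0.0, -0.1, -0.1]
width: 48.8
gripper_force: 0.0
```

```bash
python3 - <<'E'
from h import *
t=w(0,-133,56)
z=tool(37).apply([0,0,1])
go(np.array([450,40,190.]),t-130*z,t-30*z,lean=37)
d=cam('side'); save(d,'s3.png')
E
```

```text
t 5.825 rack [-219.1   88.2  100.8] F [-0.03 -0.11 -0.13] w 48.8 q [ 0.03 -0.47  2.42 -0.1   0.5  -1.42]
travel [-0.2896, -0.0995, -0.1457] dr [0.0005, 0.0161, -0.0002] d 101.7
travel [-0.4869, -0.7371, 0.1491] dr [0.0005, 0.0161, -0.0002] d 218.9
travel [-0.4701, -0.7376, 0.482] dr [0.0005, 0.0161, -0.0002] d 100.0
```

View pics/s3.png

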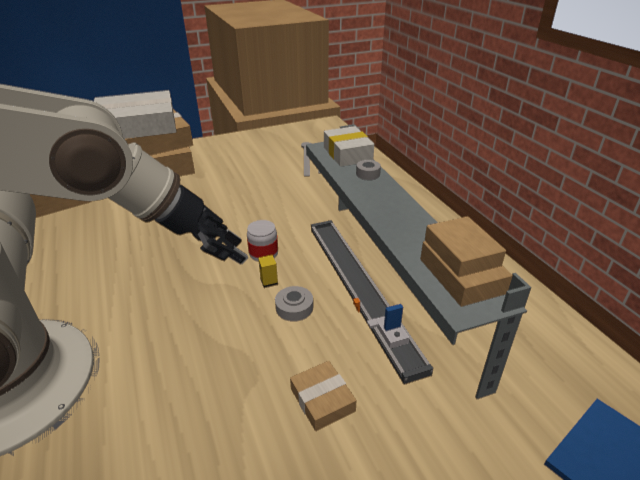

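The block stands upright on the bench at (268,271), between the tin and the bearing; the tab is at (393,317).

carry_out([
  {"travel": [-0.12, -0.04, -0.1], "dr": [0, 0.005, 0], "gripper": 0.15},
  {"travel": [-0.27, -0.13, -0.13], "dr": [0, 0.01, 0], "gripper": 0.15},
  {"travel": [-0.34, -0.32, -0.05], "dr": [0, 0.016, 0], "gripper": 0.15},
  {"travel": [-0.42, -0.53, 0.05], "dr": [0, 0.016, 0], "gripper": 0.15},
  {"travel": [-0.487, -0.737, 0.149], "dr": [0, 0.016, 0], "gripper": 0.15},
])

```text
t: 6.5
eef_pos: [530.7, -133.9, 164.5]
tcp_rot: [0.026, 0.947, -0.008, 0.319]
contact_force: [1.2, 2.2, 1.4]
width: 48.9
gripper_force: 0.0
```

```bash
python3 - <<'E'
from h import *
t=w(0,-133,56)
z=tool(37).apply([0,0,1])
go(t-130*z,t-30*z,t,lean=37)
E
```

```text
t 6.5 rack [ -90.3 -111.   164.5] F [1.25 2.22 1.36] w 48.9 q [-0.55 -0.2   2.08  0.46  0.72 -2.33]
travel [-0.0227, -0.0733, 0.0369] dr [0.0001, 0.0015, -0.0003] d 25.5
travel [-0.0211, -0.0734, 0.3702] dr [0.0001, 0.0015, -0.0003] d 100.0
travel [-0.0206, -0.0734, 0.4702] dr [0.0001, 0.0015, -0.0003] d 30.0
```

carry_out([
  {"travel": [-0.022, -0.073, 0.037], "dr": [0, 0.0015, 0], "gripper": 0.15},
  {"travel": [-0.022, -0.073, 0.17], "dr": [0, 0.0015, 0], "gripper": 0.15},
  {"travel": [-0.021, -0.073, 0.3], "dr": [0, 0.0015, 0], "gripper": 0.15},
  {"travel": [-0.021, -0.073, 0.4], "dr": [0, 0.0015, 0], "gripper": 0.15},
  {"travel": [-0.0206, -0.0734, 0.47], "dr": [0, 0.0015, 0], "gripper": 0.15},
])

```text
t: 7.12
eef_pos: [619.1, -157.9, 53.9]
tcp_rot: [0.026, 0.948, -0.008, 0.316]
contact_force: [0.3, -1.1, 0.2]
width: 49.2
gripper_force: 0.0
```

```bash
python3 - <<'E'
from h import *
t=w(0,-133,56)
go(t,w(0,-93,56),lean=37)
E
```

```text
t 7.125 rack [  -0.7 -130.2   53.9] F [ 0.34 -1.06  0.24] w 49.2 q [-0.5   0.16  1.99  0.61  0.47 -2.49]
travel [-0.0061, -0.0094, -0.0041] dr [0.0006, -0.0009, -0.0003] d 3.6
travel [-0.006, 0.1239, -0.0039] dr [0.0006, -0.0009, -0.0003] d 40.0
```

carry_out([
  {"travel": [-0.003, -0.006, -0.003], "dr": [0, -0.0009, 0], "gripper": -0.3},
  {"travel": [-0.004, -0.006, -0.004], "dr": [0, -0.0009, 0], "gripper": -0.62},
  {"travel": [-0.004, -0.006, -0.004], "dr": [0, -0.0009, 0], "gripper": -0.62},
  {"travel": [-0.004, -0.006, -0.004], "dr": [0, -0.0009, 0], "gripper": -0.62},
], newtons=20)

```text
t: 7.62
eef_pos: [618.9, -160.1, 58.0]
tcp_rot: [0.026, 0.948, -0.008, 0.318]
contact_force: [0.0, 0.2, -0.4]
width: 16.4
gripper_force: 0.0
```

```bash
python3 - <<'E'
from h import *
print(sensors.observe()['gripper_force'])
go(w(0,-133,56),w(0,20-5,56),lean=37)
E
```

```text
0.0
t 7.625 rack [  -0.8 -132.3   58. ] F [ 0.02  0.16 -0.43] w 16.4 q [-0.5   0.15  1.99  0.61  0.47 -2.49]
travel [0.0018, -0.0023, 0.0071] dr [0.0003, 0.0007, -0.0002] d 2.3
travel [0.0021, 0.4911, 0.0075] dr [0.0003, 0.0007, -0.0002] d 148.0
```

carry_out([
  {"travel": [0.002, 0.04, 0.007], "dr": [0, 0.0007, 0], "gripper": -0.62},
  {"travel": [0.002, 0.1, 0.007], "dr": [0, 0.0007, 0], "gripper": -0.62},
  {"travel": [0.002, 0.16, 0.007], "dr": [0, 0.0007, 0], "gripper": -0.62},
  {"travel": [0.002, 0.22, 0.007], "dr": [0, 0.0007, 0], "gripper": -0.62},
  {"travel": [0.002, 0.27, 0.007], "dr": [0, 0.0007, 0], "gripper": -0.62},
])

```text
t: 8.25
eef_pos: [624.2, -77.9, 55.4]
tcp_rot: [0.026, 0.948, -0.008, 0.317]
contact_force: [1.3, -2.2, -1.0]
width: 16.5
gripper_force: 1.2
```

```bash
python3 - <<'E'
from h import *
go(w(0,15,56),lean=37)
E
```

```text
t 8.25 rack [ -0.1 -49.9  55.4] F [ 1.33 -2.21 -1.03] w 16.5 q [-0.33  0.13  2.03  0.44  0.39 -2.2 ]
travel [-0.0013, 0.2165, -0.0011] dr [0.0005, -0.0001, -0.0001] d 64.9
```

carry_out([
  {"travel": [-0.001, 0.06, -0.001], "dr": [0, 0, 0], "gripper": -0.62},
  {"travel": [-0.001, 0.11, -0.001], "dr": [0, 0, 0], "gripper": -0.62},
  {"travel": [-0.001, 0.16, -0.001], "dr": [0, 0, 0], "gripper": -0.62},
  {"travel": [-0.001, 0.2, -0.001], "dr": [0, 0, 0], "gripper": -0.62},
  {"travel": [-0.001, 0.23, -0.001], "dr": [0, 0, 0], "gripper": -0.62},
])

```text
t: 8.88
eef_pos: [627.8, -9.0, 55.8]
tcp_rot: [0.026, 0.948, -0.008, 0.317]
contact_force: [0.2, -2.7, -1.0]
width: 16.5
gripper_force: 1.1
```

```bash
python3 - <<'E'
from h import *
go(w(0,28,56),lean=37)
E
```

```text
t 8.875 rack [-0.2 19.  55.8] F [ 0.21 -2.67 -1.03] w 16.5 q [-0.17  0.13  2.03  0.21  0.35 -1.86]
travel [-0.001, 0.0299, 0.0001] dr [0.0006, -0.0002, -0.0] d 9.0
```

carry_out([
  {"travel": [0, 0.01, 0], "dr": [0, 0, 0], "gripper": -0.62},
  {"travel": [0, 0.02, 0], "dr": [0, 0, 0], "gripper": -0.62},
  {"travel": [0, 0.03, 0], "dr": [0, 0, 0], "gripper": -0.62},
  {"travel": [0, 0.04, 0], "dr": [0, 0, 0], "gripper": -0.62},
])

```text
t: 9.38
eef_pos: [628.6, 1.8, 55.8]
tcp_rot: [0.026, 0.948, -0.008, 0.317]
contact_force: [-0.9, -1.6, 1.1]
width: 16.4
gripper_force: 1.0
```

carry_out([
  {"travel": [0, 0.007, 0], "dr": [0, 0, 0], "gripper": -0.62},
  {"travel": [0, 0.014, 0], "dr": [0, 0, 0], "gripper": -0.62},
  {"travel": [0, 0.02, 0], "dr": [0, 0, 0], "gripper": -0.62},
  {"travel": [0, 0.02, 0], "dr": [0, 0, 0], "gripper": -0.62},
])

```text
t: 9.88
eef_pos: [629.0, 8.0, 55.9]
tcp_rot: [0.026, 0.948, -0.008, 0.317]
contact_force: [-0.4, 0.7, 1.0]
width: 16.2
gripper_force: 0.0
```

carry_out([
  {"travel": [0, 0.007, 0], "dr": [0, 0, 0], "gripper": -0.62},
  {"travel": [0, 0.014, 0], "dr": [0, 0, 0], "gripper": -0.62},
  {"travel": [0, 0.021, 0], "dr": [0, 0, 0], "gripper": -0.62},
  {"travel": [0, 0.028, 0], "dr": [0, 0, 0], "gripper": -0.62},
])

```text
t: 10.38
eef_pos: [629.5, 16.3, 55.9]
tcp_rot: [0.026, 0.948, -0.008, 0.317]
contact_force: [0.3, -2.1, 0.1]
width: 16.1
gripper_force: 1.0
```

carry_out([
  {"travel": [0, 0.007, 0], "dr": [0, 0, 0], "gripper": -0.62},
  {"travel": [0, 0.014, 0], "dr": [0, 0, 0], "gripper": -0.62},
  {"travel": [0, 0.021, 0], "dr": [0, 0, 0], "gripper": -0.62},
  {"travel": [0, 0.028, 0], "dr": [0, 0, 0], "gripper": -0.62},
])

```text
t: 10.88
eef_pos: [629.9, 24.6, 55.9]
tcp_rot: [0.026, 0.948, -0.008, 0.317]
contact_force: [0.9, -4.4, -0.1]
width: 16.1
gripper_force: 2.1
```

carry_out([
  {"travel": [0, 0.004, 0], "dr": [0, 0, 0], "gripper": -0.62},
  {"travel": [0, 0.007, 0], "dr": [0, 0, 0], "gripper": -0.62},
  {"travel": [0, 0.01, 0], "dr": [0, 0, 0], "gripper": -0.62},
])

```text
t: 11.25
eef_pos: [630.1, 27.4, 55.9]
tcp_rot: [0.026, 0.948, -0.008, 0.317]
contact_force: [0.6, -6.2, 0.1]
width: 16.1
gripper_force: 3.4
```

carry_out([
  {"travel": [0, 0.003, 0], "dr": [0, 0, 0], "gripper": -0.62},
  {"travel": [0, 0.005, 0], "dr": [0, 0, 0], "gripper": -0.62},
])

```text
t: 11.5
eef_pos: [630.1, 28.8, 55.9]
tcp_rot: [0.026, 0.948, -0.008, 0.317]
contact_force: [0.6, -7.6, 0.5]
width: 16.5
gripper_force: 4.0
```

```bash
python3 - <<'E'
from h import *
go(w(0,0,56),lean=37)
E
```

```text
t 11.5 rack [ 0.  56.9 55.9] F [ 0.59 -7.61  0.46] w 16.5 q [-0.09  0.13  2.02  0.06  0.34 -1.65]
travel [-0.0002, -0.1896, -0.0004] dr [0.0003, -0.0003, -0.0002] d 56.9
```

carry_out([
  {"travel": [0, -0.03, 0], "dr": [0, 0, 0], "gripper": -0.62},
  {"travel": [0, -0.08, 0], "dr": [0, 0, 0], "gripper": -0.62},
  {"travel": [0, -0.14, 0], "dr": [0, 0, 0], "gripper": -0.62},
  {"travel": [0, -0.19, 0], "dr": [0, 0, 0], "gripper": -0.62},
  {"travel": [0, -0.24, 0], "dr": [0, 0, 0], "gripper": -0.62},
])

```text
t: 12.12
eef_pos: [626.0, -42.9, 55.7]
tcp_rot: [0.026, 0.948, -0.008, 0.317]
contact_force: [-0.7, 2.3, -0.1]
width: 16.7
gripper_force: 1.0
```

carry_out([
  {"travel": [0, 0, 0], "dr": [0, 0, 0], "gripper": -0.62},
  {"travel": [0, -0.03, 0], "dr": [0, 0, 0], "gripper": -0.62},
  {"travel": [0, -0.055, 0], "dr": [0, 0, 0], "gripper": -0.62},
  {"travel": [0, -0.073, 0], "dr": [0, 0, 0], "gripper": -0.62},
  {"travel": [0, -0.08, 0], "dr": [0, 0, 0], "gripper": -0.62},
])

```text
t: 12.75
eef_pos: [624.8, -66.9, 55.6]
tcp_rot: [0.026, 0.948, -0.008, 0.317]
contact_force: [-1.1, 1.3, -0.2]
width: 16.2
gripper_force: 0.8
```

```bash
python3 - <<'E'
from h import *
z=tool(37).apply([0,0,1]); t=w(0,-39.6,56)
go(t,t-130*z,lean=37)
d=cam('side')
for c in 'bo':
    v,u=mask(d,c); p=pts(d,u,v); q=(p-O); print(c,len(u),np.percentile(q@YR,[3,50,97]),p[:,2].min())
E
```

```text
t 12.75 rack [ -0.1 -39.   55.6] F [-1.14  1.27 -0.15] w 16.2 q [-0.3   0.13  2.03  0.41  0.39 -2.15]
travel [-0.0011, -0.0021, -0.0009] dr [0.0004, -0.0004, -0.0003] d 0.8
travel [-0.0006, -0.0015, -0.4342] dr [0.0004, -0.0004, -0.0003] d 130.0
b 38 [-42.9765 -40.9233 -34.3167] 62.41649274799579Traceback (most recent call last):
  File "<stdin>", line 6, in <module>
TypeError: cannot unpack non-iterable NoneType object
```

carry_out([
  {"travel": [-0.001, 0.008, 0], "dr": [0, 0, 0], "gripper": -0.3},
  {"travel": [-0.001, 0.008, 0], "dr": [0, 0, 0], "gripper": -0.3},
  {"travel": [0, 0.008, -0.12], "dr": [0, 0, 0], "gripper": -0.3},
  {"travel": [0, 0.008, -0.28], "dr": [0, 0, 0], "gripper": -0.3},
  {"travel": [0, 0.008, -0.44], "dr": [0, 0, 0], "gripper": 0.2},
])

```text
t: 13.42
eef_pos: [544.8, -60.0, 162.1]
tcp_rot: [0.026, 0.948, -0.008, 0.317]
contact_force: [0.2, 0.4, 0.6]
width: 46.7
gripper_force: 0.0
```

```bash
python3 - <<'E'
from h import *
t=np.array([466.8,69.2,40.]); z=tool(40).apply([0,0,1])
go(t-130*z+[40,0,45],t-120*z,t,lean=40)
for n in ('side','top'):
    d=cam(n)
    m=mask(d,'b'),mask(d,'o')
    for c,k in zip('bo',m):
        if k is None: print(n,c,None); continue
        p=pts(d,k[1],k[0]); print(n,c,len(p),'y_r',np.percentile((p-O)@YR,[3,50,97]),'x_r',np.median((p-O)@XR),'z',np.median(p[:,2]))
d=cam('side'); save(d,'s4.png')
h=cv2.cvtColor(d['pixels'],cv2.COLOR_RGB2HSV)
k=np.zeros(h.shape[:2],bool);k[240:300,250:290]=1
v,u=np.nonzero(k&(h[...,0]>20)&(h[...,0]<32)&(h[...,1]>190)); p=pts(d,u,v); tp=p[p[:,2]>53]; print('block top',len(tp),tp.mean(0),np.percentile(p,[3,97],axis=0),cv2.minAreaRect(tp[:,:2].astype(np.float32)))
E
```

```text
t 13.425 rack [-80.3 -36.5 162.1] F [0.21 0.36 0.62] w 46.7 q [-0.35 -0.2   2.09  0.29  0.65 -2.05]
travel [0.2978, 0.4233, -0.3168] dr [0.0004, -0.0171, -0.0002] d 182.1
travel [0.4926, 0.4158, -0.2436] dr [0.0004, -0.0171, -0.0002] d 62.5
travel [0.4711, 0.4153, 0.1559] dr [0.0004, -0.0171, -0.0002] d 120.0
side b 286 y_r [-43.7886 -41.6625 -36.3608] x_r -1.8007687465436744 z 56.26582246155573
side o 6 y_r [83.3249 84.9688 92.0616] x_r -34.26317135368042 z 27.859030305094507
top b 55 y_r [-39.227  -35.9425 -32.588 ] x_r -4.132394170241389 z 74.80574027499574
top o 28 y_r [83.1669 87.8912 91.8147] x_r -31.40524092389607 z 28.68788299152476
block top 139 [465.8138  56.1019  63.1291] [[454.0089  51.3958  10.2518]
 [480.8587  78.2099  56.3274]] ((387.29833984375, -280.9582824707031), (745.9776000976562, 30.287538528442383), 76.76506042480469)
```

View pics/s4.png

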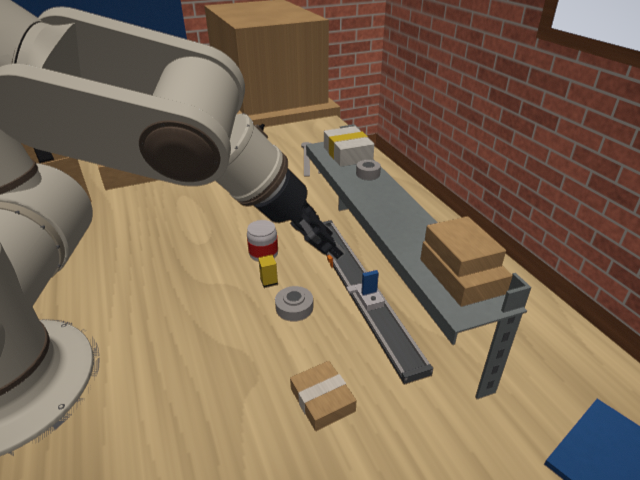

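The block is still standing at (268,271). The runner's tab is at (370,282) and the marker at (331,259), leaving a gap of about 89 mm between them.

carry_out([
  {"travel": [0.05, 0.08, -0.1], "dr": [0, -0.004, 0], "gripper": 0.2},
  {"travel": [0.14, 0.2, -0.25], "dr": [0, -0.008, 0], "gripper": 0.2},
  {"travel": [0.25, 0.32, -0.31], "dr": [0, -0.013, 0], "gripper": 0.2},
  {"travel": [0.36, 0.415, -0.3], "dr": [0, -0.017, 0], "gripper": 0.2},
  {"travel": [0.49, 0.415, -0.243], "dr": [0, -0.017, 0], "gripper": 0.2},
])

```text
t: 14.2
eef_pos: [391.0, 75.1, 130.9]
tcp_rot: [0.024, 0.939, -0.008, 0.343]
contact_force: [-0.7, 0.8, -1.6]
width: 51.2
gripper_force: 0.0
```

```bash
python3 - <<'E'
from h import *
t=np.array([466.8,69.2,40.]); z=tool(40).apply([0,0,1])
go(t-120*z,t,lean=40)
E
```

```text
t 14.2 rack [-241.3   90.   130.9] F [-0.7   0.78 -1.58] w 51.2 q [ 0.04 -0.6   2.42 -0.1   0.63 -1.42]
travel [0.0007, -0.0058, -0.0049] dr [0.0014, 0.0006, 0.0008] d 2.3
travel [0.0014, -0.0076, 0.3951] dr [0.0014, 0.0006, 0.0008] d 120.0
```

carry_out([
  {"travel": [0.001, -0.007, 0.1], "dr": [0.001, 0, 0], "gripper": 0.2},
  {"travel": [0.001, -0.007, 0.2], "dr": [0.001, 0, 0], "gripper": 0.2},
  {"travel": [0.001, -0.007, 0.3], "dr": [0.001, 0, 0], "gripper": 0.2},
  {"travel": [0.001, -0.007, 0.36], "dr": [0.001, 0, 0], "gripper": 0.2},
  {"travel": [0.001, -0.007, 0.395], "dr": [0.001, 0, 0], "gripper": 0.2},
])

```text
t: 14.82
eef_pos: [467.2, 67.0, 38.2]
tcp_rot: [0.026, 0.94, -0.01, 0.34]
contact_force: [0.2, -0.0, -0.5]
width: 51.5
gripper_force: 0.0
```

```bash
python3 - <<'E'
from h import *
t=np.array([466.8,69.2,40.])
go(t,t+[0,0,30],lean=40)
E
```

```text
t 14.825 rack [-164.8   86.1   38.2] F [ 0.22 -0.02 -0.55] w 51.5 q [ 0.01 -0.17  2.39 -0.18  0.23 -1.35]
travel [-0.0025, 0.0071, -0.0055] dr [-0.0005, -0.0009, -0.0001] d 2.8
travel [-0.0666, 0.0071, -0.0823] dr [-0.0005, -0.0009, -0.0001] d 30.0
```

carry_out([
  {"travel": [-0.002, 0.004, -0.003], "dr": [0, 0, 0], "gripper": -0.2},
  {"travel": [-0.002, 0.004, -0.003], "dr": [0, 0, 0], "gripper": -0.6},
  {"travel": [-0.002, 0.004, -0.003], "dr": [0, 0, 0], "gripper": -0.6},
  {"travel": [-0.002, 0.004, -0.003], "dr": [0, 0, 0], "gripper": -0.6},
], newtons=30)

```text
t: 15.32
eef_pos: [467.1, 68.1, 41.8]
tcp_rot: [0.026, 0.939, -0.01, 0.342]
contact_force: [-0.4, 0.6, -1.8]
width: 29.9
gripper_force: 32.8
```

```bash
python3 - <<'E'
from h import *
print(sensors.observe()['gripper_force'])
a=sensors.observe()['eef_pos']
go(a+[0,0,30],a+[-5,-10,105],w(-110,38,155),lean=40)
E
```

```text
32.75267422199249
t 15.325 rack [-164.9   87.2   41.8] F [-0.44  0.61 -1.79] w 29.9 q [ 0.01 -0.18  2.39 -0.18  0.24 -1.34]
travel [-0.0643, -0.0001, -0.0766] dr [-0.0005, 0.0002, -0.0002] d 30.0
travel [-0.2139, -0.0345, -0.2774] dr [-0.0005, 0.0002, -0.0002] d 75.8
travel [-0.383, -0.1639, -0.171] dr [-0.0005, 0.0002, -0.0002] d 71.4
```

carry_out([
  {"travel": [-0.064, 0, -0.077], "dr": [0, 0, 0], "gripper": -0.6},
  {"travel": [-0.14, 0, -0.18], "dr": [0, 0, 0], "gripper": -0.6},
  {"travel": [-0.214, -0.034, -0.277], "dr": [0, 0, 0], "gripper": -0.6},
  {"travel": [-0.3, -0.1, -0.22], "dr": [0, 0, 0], "gripper": -0.6},
  {"travel": [-0.383, -0.164, -0.171], "dr": [0, 0, 0], "gripper": -0.6},
])

```text
t: 15.95
eef_pos: [520.1, 15.3, 156.1]
tcp_rot: [0.026, 0.939, -0.01, 0.343]
contact_force: [-0.4, 1.8, -1.5]
width: 29.6
gripper_force: 33.0
```

```bash
python3 - <<'E'
from h import *
go(w(-110,38,155),w(-50,38,110),w(0,38,80),w(0,38,65),w(0,38,55),lean=40)
d=cam('side'); save({'pixels':cv2.resize(d['pixels'][150:330,240:420],(600,600))},'s5.png')
E
```

```text
t 15.95 rack [-109.1   37.4  156.1] F [-0.39  1.84 -1.53] w 29.6 q [-0.16 -0.28  2.19  0.12  0.54 -1.75]
travel [0.0047, 0.0022, 0.0007] dr [-0.0006, 0.0009, -0.0001] d 1.6
travel [-0.0514, 0.0026, 0.2443] dr [-0.0006, 0.0009, -0.0001] d 75.0
travel [-0.1143, 0.0029, 0.4282] dr [-0.0006, 0.0009, -0.0001] d 58.3
travel [-0.0821, 0.003, 0.4665] dr [-0.0006, 0.0009, -0.0001] d 15.0
travel [-0.0606, 0.003, 0.4919] dr [-0.0006, 0.0009, -0.0001] d 10.0
```

View pics/s5.png

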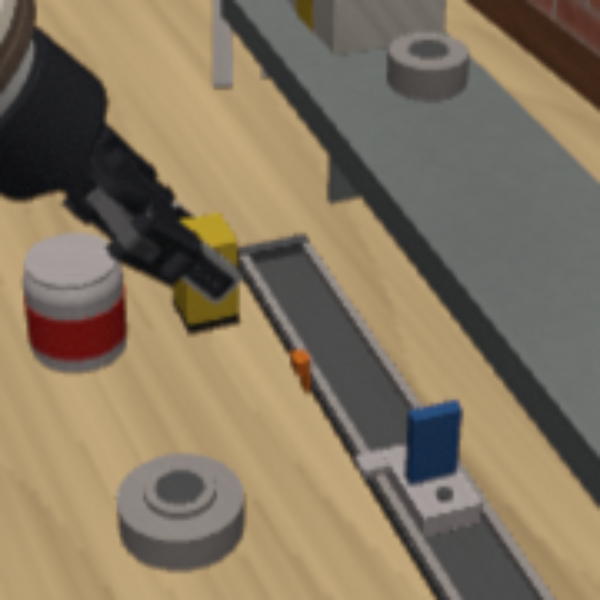

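The crop shows the block held upright at (205,270), clear of the tin, with the rail gap between the marker at (300,370) and the runner's end at (380,460).

carry_out([
  {"travel": [-0.022, 0.002, 0.12], "dr": [0, 0.001, 0], "gripper": -0.6},
  {"travel": [-0.051, 0.003, 0.244], "dr": [0, 0.001, 0], "gripper": -0.6},
  {"travel": [-0.085, 0.003, 0.34], "dr": [0, 0.001, 0], "gripper": -0.6},
  {"travel": [-0.114, 0.003, 0.428], "dr": [0, 0.001, 0], "gripper": -0.6},
  {"travel": [-0.1, 0.003, 0.447], "dr": [0, 0.001, 0], "gripper": -0.6},
])

```text
t: 16.62
eef_pos: [629.0, 10.5, 70.2]
tcp_rot: [0.026, 0.94, -0.01, 0.34]
contact_force: [-1.4, -0.8, -0.9]
width: 29.7
gripper_force: 32.8
```

```bash
python3 - <<'E'
from h import *
go(w(0,38,65),w(0,38,55),w(0,38,51),lean=40)
d=cam('side')
k=mask(d,'y'); p=pts(d,k[1],k[0]); q=np.array([rk(a) for a in p]); t=q[q[:,2]>q[:,2].max()-8]
print(len(p),np.percentile(q,[3,97],axis=0),t.mean(0))
E
```

```text
t 16.625 rack [-0.1 38.5 70.2] F [-1.42 -0.82 -0.94] w 29.7 q [-0.13  0.1   2.05  0.15  0.31 -1.77]
travel [0.0109, -0.0018, 0.0136] dr [-0.0006, -0.0013, -0.0002] d 5.3
travel [0.0322, -0.0017, 0.0392] dr [-0.0006, -0.0013, -0.0002] d 10.0
travel [0.0408, -0.0017, 0.0495] dr [-0.0006, -0.0013, -0.0002] d 4.0
95 [[-12.6554  20.6762  36.902 ]
 [ 14.4347  41.4094  55.7547]] [-9.2888 23.3112 55.0465]
```

carry_out([
  {"travel": [0.011, -0.002, 0.0136], "dr": [0, -0.001, 0], "gripper": -0.6},
  {"travel": [0.022, -0.002, 0.026], "dr": [0, -0.001, 0], "gripper": -0.6},
  {"travel": [0.032, -0.002, 0.039], "dr": [0, -0.001, 0], "gripper": -0.6},
  {"travel": [0.0365, -0.002, 0.0445], "dr": [0, -0.001, 0], "gripper": -0.6},
  {"travel": [0.0365, -0.002, 0.0445], "dr": [0, -0.001, 0], "gripper": -0.6},
])

```text
t: 17.3
eef_pos: [628.4, 9.9, 53.8]
tcp_rot: [0.026, 0.939, -0.01, 0.342]
contact_force: [-0.5, -1.0, -0.8]
width: 29.2
gripper_force: 32.8
```

```bash
python3 - <<'E'
from h import *
go(w(0,38,51),w(0,38,49),lean=40)
E
```

```text
t 17.3 rack [-0.7 38.  53.8] F [-0.48 -0.98 -0.82] w 29.2 q [-0.13  0.13  2.06  0.18  0.26 -1.8 ]
travel [0.0044, 0.0002, 0.0086] dr [-0.0006, -0.0, -0.0002] d 2.9
travel [0.0087, 0.0002, 0.0137] dr [-0.0006, -0.0, -0.0002] d 2.0
```

carry_out([
  {"travel": [0.004, 0, 0.007], "dr": [0, 0, 0], "gripper": -0.6},
  {"travel": [0.006, 0, 0.01], "dr": [0, 0, 0], "gripper": -0.6},
  {"travel": [0.006, 0, 0.01], "dr": [0, 0, 0], "gripper": -0.6},
])

```text
t: 17.68
eef_pos: [629.2, 9.9, 50.6]
tcp_rot: [0.026, 0.939, -0.01, 0.342]
contact_force: [-0.1, 0.3, -0.7]
width: 29.6
gripper_force: 32.9
```

```bash
python3 - <<'E'
from h import *
go(w(0,38,49),w(0,38,48),lean=40)
E
```

```text
t 17.675 rack [ 0.1 37.9 50.6] F [-0.12  0.28 -0.67] w 29.6 q [-0.13  0.13  2.06  0.19  0.25 -1.81]
travel [0.0036, 0.0003, 0.0038] dr [-0.0006, 0.0001, -0.0002] d 1.6
travel [0.0058, 0.0003, 0.0064] dr [-0.0006, 0.0001, -0.0002] d 1.0
```

carry_out([
  {"travel": [0.0036, 0, 0.004], "dr": [0, 0, 0], "gripper": -0.6},
  {"travel": [0.0058, 0, 0.0064], "dr": [0, 0, 0], "gripper": -0.6},
  {"travel": [0.0058, 0, 0.0064], "dr": [0, 0, 0], "gripper": -0.6},
])

```text
t: 18.05
eef_pos: [630.4, 9.8, 50.4]
tcp_rot: [0.026, 0.938, -0.01, 0.344]
contact_force: [-9.4, 2.5, 21.8]
width: 29.5
gripper_force: 36.3
```

carry_out([
  {"travel": [-0.004, 0, -0.005], "dr": [0, 0, 0], "gripper": -0.6},
  {"travel": [-0.004, 0, -0.005], "dr": [0, 0, 0], "gripper": -0.6},
])

```text
t: 18.3
eef_pos: [629.2, 9.9, 50.4]
tcp_rot: [0.026, 0.939, -0.01, 0.342]
contact_force: [-7.2, 1.0, 10.4]
width: 29.8
gripper_force: 34.7
```

carry_out([
  {"travel": [-0.002, 0, -0.0025], "dr": [0, 0, 0], "gripper": -0.6},
  {"travel": [-0.002, 0, -0.0025], "dr": [0, 0, 0], "gripper": 0.1},
  {"travel": [-0.002, 0, -0.0025], "dr": [0, 0, 0], "gripper": 0.1},
  {"travel": [-0.002, 0, -0.0025], "dr": [0, 0, 0], "gripper": 0.1},
  {"travel": [-0.002, 0, -0.0025], "dr": [0, 0, 0], "gripper": 0.1},
])

```text
t: 18.92
eef_pos: [628.9, 9.9, 50.7]
tcp_rot: [0.026, 0.939, -0.01, 0.342]
contact_force: [0.1, -0.4, -0.7]
width: 46.6
gripper_force: 0.0
```

carry_out([
  {"travel": [0, 0, -0.08], "dr": [0, 0, 0], "gripper": 0.1},
  {"travel": [0, 0, -0.2], "dr": [0, 0, 0], "gripper": 0.1},
  {"travel": [0, 0, -0.35], "dr": [0, 0, 0], "gripper": 0.1},
  {"travel": [0, 0, -0.5], "dr": [0, 0, 0], "gripper": 0.1},
  {"travel": [0, 0, -0.65], "dr": [0, 0, 0], "gripper": 0.1},
])

```text
t: 19.55
eef_pos: [502.6, 17.2, 201.2]
tcp_rot: [0.026, 0.939, -0.01, 0.342]
contact_force: [0.5, -0.8, 0.8]
width: 46.9
gripper_force: 0.0
```

```bash
python3 - <<'E'
from h import *
go()
for n in ('side','top'):
    d=cam(n)
    for c in 'byo':
        k=mask(d,c)
        if k is None: print(n,c,None); continue
        q=pts(d,k[1],k[0])-O; print(n,c,len(q),'y_r',np.percentile(q@YR,[3,50,97]),'x_r',np.percentile(q@XR,[3,97]),'z',np.percentile(q[:,2],[3,97]))
d=cam('side'); save({'pixels':cv2.resize(d['pixels'][180:330,260:440],(720,600))},'s6.png')
E
```

```text
t 19.55 rack [-126.7   38.3  201.2] F [ 0.55 -0.77  0.8 ] w 46.9 q [-0.16 -0.38  2.15  0.1   0.68 -1.73]
side b 285 y_r [-43.4157 -41.5265 -36.783 ] x_r [-13.6935  11.764 ] z [31.8063 75.0487]
side y 426 y_r [20.3668 23.4249 46.0864] x_r [-13.4785  13.2567] z [20.0345 66.3783]
side o 14 y_r [82.7342 86.8244 91.8333] x_r [-35.5456 -28.2541] z [26.386 30.097]
top b 57 y_r [-39.1172 -35.7803 -32.5818] x_r [-14.0565   5.1399] z [70.3038 77.0069]
top y 280 y_r [23.2205 36.3155 49.8695] x_r [-13.1727   6.8316] z [40.2878 67.7176]
top o 28 y_r [83.1191 88.0549 91.5804] x_r [-34.9904 -27.9699] z [26.7951 30.1521]
```

View pics/s6.png

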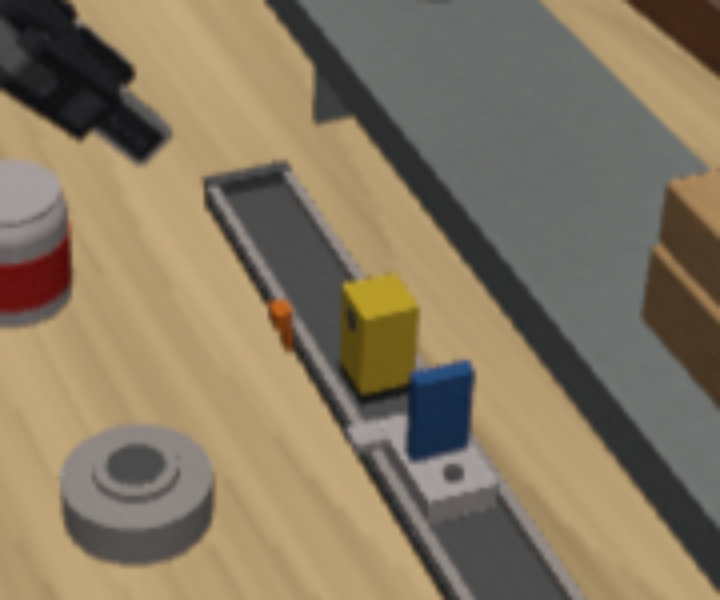

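The block stands upright at (380,335) on the rail bed, between the runner's left end at about (385,420) and the marker at (282,322). The gripper is clear and the bystanders are in place, so I'm handing in.

```bash
python3 -c "from rig import workorder; print(workorder.job_done())"
```

```text
the job is handed in; nothing more can be done
None
```

The job is handed in: I slid the runner into the tight spot until about 7.6 N (roughly 6 mm in), backed it off about 9 cm, and stood the stop block upright in the gap between runner and marker; the bystanders were left in place.

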